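# Hang the guard plate on its keyhole screw

## Task

Take the perforated guard plate out of its stand by its black grip and hang it on the machine housing: pass the round part of its keyhole over the protruding screw head, then, keeping hold, pull the plate down until it is fully home, flush and upright and the spring ball has snapped out into the plate's lower hole, and only then let go. Feel for the screw gently - never push the plate against the housing with more than 25 N - and leave the other objects where they are.

Things in the scene. Friction and masses are not known exactly. Their poses are not given: they have to be found in the camera images.
- housing: Low fixed stainless machine housing, 100 deep (x), 260 wide (y), 158 high, flat free top. Its face looks along its own +x, away from the robot. Origin on the table below the middle of the face plane: x = 0 is the face of an upright aluminium strip, 44 wide, up to about 154 high, that carries screw and ball and that the plate hangs against.
- screw_mark (a point): Nominal screw axis in the face plane, 135 above the table; axes as housing. One screw stands out along +x: shank 6 dia., 7 long, then a flat head 16 dia., 6 thick (front 13 from the face). The strip sits in slotted holes: screw and ball together really lie up to 6 mm off this mark in y and up to 6 in z, new each time, unmeasured, firm under load. x is exact.
- catch (a joint): Spring ball in the strip, 12 dia., 45 below the screw, standing 4 out of the face; value 0 fully out, up to 0.006 m pressed in (spring 1 N at 0 and 1 N per mm). It presses on the back of the plate while that is too high and springs back out into the plate's lower hole when the plate is home.
- plate_grip (a point): Centre of the plate's black grip, a block 12 thick (x), 60 wide (y), 40 high (z) on top of the plate. x is normal to the plate, y along its width, z up. Plate: aluminium, 130 wide, 140 high, 4 thick, about 0.3 to 0.4 kg, both sides alike (either may look out). Its top edge is 20 below this point, its bottom edge 160 below. It starts upright in the stand.
- plate_hole (a point): Centre (mid-thickness) of the round (eight-sided) part of the keyhole, 20 across, 85 below plate_grip. Same axes. From it a slot 10 wide runs up, to a V-shaped end. With the head through and the plate back on the face, the point is 2 from the face plane.
- plate_seat (a point): Point in the slot, 20 above plate_hole, where the screw axis lies when the plate is fully home (screw at the upper end of the slot). The lower hole for the spring ball, 18 across, is 45 below it. Same axes.
- stand: Grey plastic stand, fixed, 110 x 160 (y), base 12 thick; two rails 32 high over the table hold the plate's lower edge in a 6 wide groove along y. Origin on the table below its centre. Lift the plate at least 25 mm to clear it.
- plate: The guard plate as a body; origin in the middle of its lower edge, axes as plate_grip.
- objective_c (a point): Bystander: dark microscope objective, 34 dia., 44 high; its centre half-way up.
- cassette_c (a point): Bystander: open blue wafer cassette 110 x 100 x 70; its centre half-way up.
- dish_c (a point): Bystander: small glass dish 70 dia., 22 high; its centre half-way up.

How it is judged:
By the outcome, as a careful person would: the job done as asked, in the order asked, and still so for the second after the job is handed in, with the robot touching nothing.
It also fails if it takes over 72 s, if anything falls off the work surface, if the arm or the gripper's body presses on something with over 40 N, if the wrist force passes 120 N, or if a joint passes its speed limit or range.

## Robot

A 6-joint arm with a two-finger parallel gripper is mounted at the origin on the work surface. World frame = base frame: x ahead of the robot, y to its left, z up, the work surface at z = 0. Lengths are in m, angles in rad, forces in N, time in s.
With the tool pointing down it reaches from about 0.2 to 0.875 m from the base axis. Payload 3.4 kg.
Tool frame: the origin (TCP) lies at the very end of the fingers, on their centre line; the grasp point (between the pads) lies 19 mm behind it; z points along the fingers, y is the line along which they close (so a half turn about z gives the same grasp; the last joint's range is limited). The gripper opens to 94 mm and grips with 3 to 60 N. Pads are 16 mm wide; open, the fingers measure 119 mm over their backs; the gripper's body (75 mm by 177 mm) begins 78 mm behind the grasp point.
Start: joints at [1.114, 0.276, 1.505, -0, 1.361, -0.121], TCP at [0.189, 0.543, 0.205] pointing down, gripper open.
Joint ranges: [-2.89, 2.89], [-0.75, 2.08], [0.22, 2.7], [-1.18, 4.32], [0.11, 2.71], [-2.7, 2.7]. Speed limits (rad/s): [2.57, 2.57, 3.14, 3.14, 3.14, 3.14].

## Interface

Orientations are given as [roll, pitch, yaw] about the fixed x, y, z axes, in that order (R = Rz(yaw) Ry(pitch) Rx(roll)).
In Python, from plant import state, read_camera, sign_off gives the robot as it stands.
- The arm moves only by the tool apply_moves, never from a script. Its argument "steps" is a list of rows, each a list of 4 numbers: the shift along the tool's x, y, z in units of 50 mm (1.0 is 50 mm), then the turn about the tool's z in degrees. A call has 1 to 8 rows; each row is the pose to reach, as a shift and turn from the pose commanded when the call began, along the tool's axes at that moment; what a row does not reach only later rows make up. A row lasts 1/10 s, in which the tool goes at most 50 mm and 8.59 degrees, less where a joint would pass 70% of its speed; a pose out of reach is approached as far as the arm can. A call with a gripper value outside its range is refused whole. "claw" is the finger opening in mm, from 0 to 94, set as the call begins (left out, the last holds). The fingers move at their own pace and stop on an object; "grip_force" is the grip in N (left out, the last holds). Time passes only in rows, so rows that repeat a pose let the fingers close. It gives the time, the measured TCP pose, the force, the opening and the grip force at its end, in the units of the state.
- state(): the state, without advancing time (a new reading comes with each control period).
- read_camera(name): name is "scene" or "top"; returns a dict with "image" (420x560x3 uint8, red, green, blue), "K" (3x3 intrinsics, pixels), "k1" (the pictures are not rectified: a ray, as slopes to the right and down, at radius r is drawn at 1 + k1 r^2 times it, then the intrinsics apply), "R" (3x3) and "t" (3): a world point X has camera coordinates R X + t. Camera axes: x right, y down, z forward; pixel columns grow to the right and rows downward; lengths in m; the calibration is good to about 2 mm. A picture is of the moment at which its call begins. There is no depth.
- sign_off(): hands the job in; it is judged then, once.
The state is a dict: "t": time; "qpos": joint angles; "dq": joint speeds; "joint_torque": joint torques, N m; "position": TCP position; "tool_rot": TCP orientation; "force": force on the tool from outside, world axes, zero at the start; "moment": the same for the moment, N m; "opening": finger opening in m; "grasp_force": force on a finger pad.
Only numpy, scipy, OpenCV 4.12 (cv2) and the standard library are available. Lean on these libraries where they do the work, as an engineer would, in place of code of your own. Each camera call takes 0.05 s, during which the arm holds its last target. There are 200 camera calls.

## Working session

There is one attempt and no reset: what is moved stays moved. The work goes in short steps, Python scripts to look and compute and a tool call to move; the robot and the scene stay as the last step left them, time stands still between calls to the robot, and variables do not carry over. Pictures are saved under pics/ and viewed, at most 10 in all, crops included, and the job is handed in when it is done.

Besides the shell and the picture viewer there is one more tool, called after "Request:" as a command line: name --pt "numbers of a row" for each row, then --argument value for the rest. apply_moves: Moves the arm, as the interface text tells. Its arguments: {"type":"object","properties":{"steps":{"type":"array"},"claw":{"type":"number"},"grip_force":{"type":"number"}},"required":["steps"]}

```bash
ls; mkdir -p pics; cat > h.py <<'E'
import numpy as np, cv2, pickle
from plant import state, read_camera, sign_off
def snap(n,tag):
    c=read_camera(n); cv2.imwrite(f'pics/{tag}.png',c['image'][:,:,::-1]); pickle.dump(c,open(f'{tag}.pkl','wb')); return c
def load(tag): return pickle.load(open(f'{tag}.pkl','rb'))
def ray(c,u,v):
    K=c['K']; d=np.array([(u-K[0,2])/K[0,0],(v-K[1,2])/K[1,1]]); s=d.copy()
    for _ in range(30): s=d/(1+c['k1']*(s@s))
    R,t=np.array(c['R']),np.array(c['t']); w=R.T@np.array([s[0],s[1],1]); return -R.T@t, w/np.linalg.norm(w)
def onz(c,u,v,z):
    o,w=ray(c,u,v); return o+w*(z-o[2])/w[2]
def tri(c1,p1,c2,p2):
    o1,a=ray(c1,*p1); o2,b=ray(c2,*p2)
    s=np.linalg.lstsq(np.c_[a,-b],o2-o1,rcond=None)[0]; P,Q=o1+a*s[0],o2+b*s[1]
    return (P+Q)/2, np.linalg.norm(P-Q)
def proj(c,X):
    p=np.array(c['R'])@X+c['t']; s=p[:2]/p[2]; s=s*(1+c['k1']*(s@s)); K=c['K']; return np.array([K[0,0]*s[0]+K[0,2],K[1,1]*s[1]+K[1,2]])
E
python3 - <<'E'
from h import *
np.set_printoptions(precision=4,suppress=True)
for n in('scene','top'):
    c=snap(n,n+'0'); o,w=ray(c,280,210); print(n,c['K'][0,0],c['k1'],o,w)
print(state())
E
```

```text
pics
scene 523.4456898914692 -0.05830068627597722 [1.375  0.1332 0.7319] [-0.7814 -0.2737 -0.5608]
top 463.6736827973765 -0.13065563299750774 [ 0.3393 -0.1239  1.3187] [ 0.1617 -0.009  -0.9868]
{'t': 0.1, 'qpos': array([ 1.114 ,  0.2765,  1.506 , -0.    ,  1.3607, -0.121 ]), 'dq': array([ 0.0009, -0.0016, -0.0023,  0.0004,  0.0005, -0.0009]), 'joint_torque': array([  0.0034, -40.5456, -23.778 ,   0.0701,   0.0299,  -0.    ]), 'position': array([0.1893, 0.5424, 0.2047]), 'tool_rot': array([-3.14  , -0.0002,  2.8058]), 'force': array([ 0.0613, -0.4684, -0.2891]), 'moment': array([-0.0092, -0.0054,  0.031 ]), 'grasp_force': 0.0, 'opening': 0.09397395703208189}
```

View pics/scene0.png

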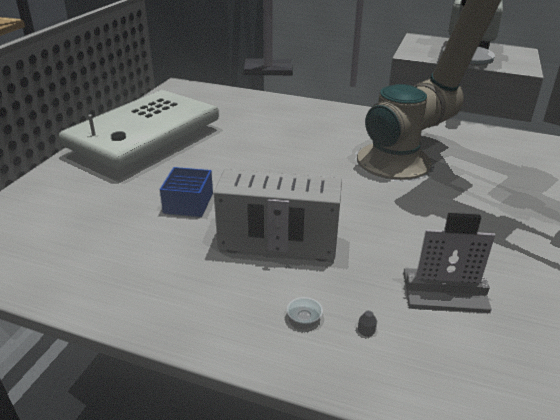

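View pics/top0.png

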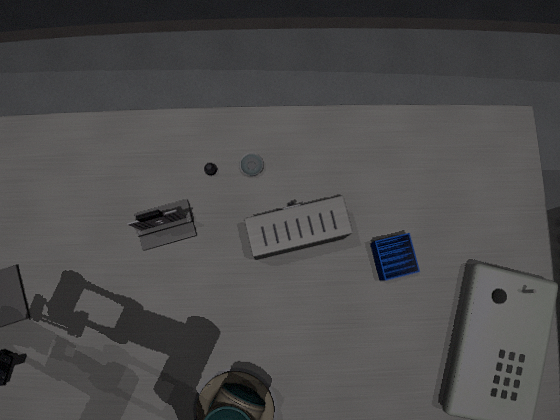

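The scene view shows the housing face around (278,220), with the strip at about column 278, and the plate in its stand at (455,260) with the grip at (462,223). In the top view the housing roof is at (300,227) and the plate grip at about (150,214). Next I'll enlarge these areas.

```bash
python3 - <<'E'
from h import *
s=load('scene0')['image'][:,:,::-1];t=load('top0')['image'][:,:,::-1]
def cr(im,x,y,w,h): 
    a=cv2.resize(im[y:y+h,x:x+w],(400,300),interpolation=cv2.INTER_CUBIC); return cv2.convertScaleAbs(a,alpha=1.7)
o=np.vstack([np.hstack([cr(s,210,165,136,102),cr(s,395,205,136,102)]),np.hstack([cr(t,240,180,120,90),cr(t,120,185,80,60)])])
cv2.imwrite('pics/crop.png',o)
E
```

```text
(no output)
```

View pics/crop.png

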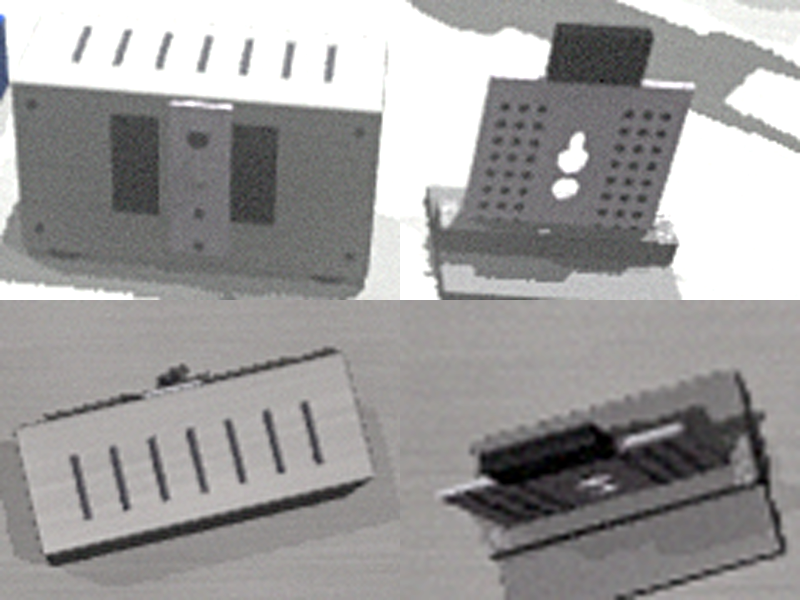

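```bash
python3 - <<'E'
from h import *
np.set_printoptions(precision=4,suppress=True)
s,t=load('scene0'),load('top0')
k=136/400
S1=lambda x,y:(210+x*k,165+y*k); S2=lambda x,y:(395+(x-400)*k,205+y*k)
T1=lambda x,y:(240+x*.3,180+(y-300)*.3); T2=lambda x,y:(120+(x-400)*.2,185+(y-300)*.2)
A={}
for n,a,b in [('h-y',S1(13,84),T1(340,350)),('h+y',S1(383,110),T1(20,427)),('hb-y',S1(38,8),T1(371,477)),('hb+y',S1(388,40),T1(47,553)),
 ('pl+y',S2(694,84),T2(437,495)),('pl-y',S2(491,78),T2(687,428)),('stand+y',S2(676,242),T2(490,555))]:
    P,e=tri(s,a,t,b); A[n]=P; print(n,P,e)
d=A['h+y']-A['h-y']; print('face len',np.linalg.norm(d),'yaw',np.degrees(np.arctan2(-d[0],d[1])))
d=A['hb+y']-A['hb-y']; print('back len',np.linalg.norm(d),'yaw',np.degrees(np.arctan2(-d[0],d[1])))
d=A['pl+y']-A['pl-y']; print('plate len',np.linalg.norm(d),'yaw',np.degrees(np.arctan2(-d[0],d[1])))
# edges on known z, both cams
for z,l in [(.158,[S1(13,84),S1(383,110),S1(388,40),S1(38,8)]),]:
    print('scene z',[onz(s,*p,z)[:2] for p in l])
print('top z',[onz(t,*p,.158)[:2] for p in [T1(340,350),T1(20,427),T1(47,553),T1(371,477)]])
for nm,p in [('screw',S1(198,139)),('striptopL',S1(170,103)),('striptopR',S1(232,106)),('ball?',S1(199,213))]:
    # face plane from top corners on z
    a=A['h-y'];b=A['h+y']; d=(b-a)[:2]/np.linalg.norm((b-a)[:2]); n=np.array([d[1],-d[0],0])
    o,w=ray(s,*p)
    for off in (0,.013):
        X=o+w*(((a+n*off-o)@n)/(w@n)); print(nm,off,X,'y along from mid',(X-(a+b)/2)[:2]@d)
# grip
for p in [S2(557,24),S2(653,30)]: print('grip top corner scene z.19', onz(s,*p,.192))
for p in [T2(605,428),T2(478,450),T2(483,480),T2(612,455)]: print('grip top', onz(t,*p,.192))
E
```

```text
h-y [ 0.5648 -0.2939  0.1571] 0.0009366061190688071
h+y [ 0.5099 -0.0454  0.1592] 0.0056971678155777125
hb-y [ 0.4671 -0.3159  0.1609] 0.006379511304401271
hb+y [ 0.4145 -0.065   0.1574] 0.0043226228457486585
pl+y [0.5025 0.2565 0.1545] 0.00020820198550734411
pl-y [0.5351 0.1302 0.1493] 0.0033163420548480045
stand+y [0.4873 0.2747 0.0111] 0.006131149528778587
face len 0.2544983478899682 yaw 12.458907643469846
back len 0.2563838376606884 yaw 11.838731825891692
plate len 0.13056481187102348 yaw 14.475886156902813
scene z [array([ 0.5661, -0.2927]), array([ 0.5073, -0.043 ]), array([ 0.4149, -0.0627]), array([ 0.4626, -0.3216])]
top z [array([ 0.5648, -0.2942]), array([ 0.5107, -0.0481]), array([ 0.4149, -0.0671]), array([ 0.4662, -0.3133])]
screw 0 [ 0.5366 -0.1662  0.1232] y along from mid 0.0034715666084152805
screw 0.013 [ 0.549  -0.1618  0.1322] y along from mid 0.005112238579279388
striptopL 0 [ 0.5409 -0.1855  0.1514] y along from mid -0.016270410316821447
striptopL 0.013 [ 0.5532 -0.1808  0.16  ] y along from mid -0.014339152042631394
striptopR 0 [ 0.5316 -0.1434  0.153 ] y along from mid 0.026839850281128945
striptopR 0.013 [ 0.544  -0.1393  0.1615] y along from mid 0.028136559578283062
ball? 0 [ 0.5364 -0.165   0.0584] y along from mid 0.0047000165371742396
ball? 0.013 [ 0.5487 -0.1606  0.0683] y along from mid 0.0063226066956154695
grip top corner scene z.19 [0.523  0.1646 0.192 ]
grip top corner scene z.19 [0.5082 0.2228 0.192 ]
grip top [0.529  0.1604 0.192 ]
grip top [0.5193 0.2242 0.192 ]
grip top [0.5042 0.2213 0.192 ]
grip top [0.5154 0.1566 0.192 ]
```

```bash
cat >> h.py <<'E'
def mv(target,yawdeg):
    s=state(); from_=np.array(s['position']); r,p,y=s['tool_rot']
    from scipy.spatial.transform import Rotation as Ro
    R=Ro.from_euler('xyz',[r,p,y]).as_matrix()
    d=R.T@(np.array(target)-from_)/.05
    turn=-((yawdeg-np.degrees(y)+180)%360-180)
    print('shift',d.round(3),'turn',round(turn,2),'pos',from_.round(4),'rpy',np.degrees([r,p,y]).round(2),'F',np.round(s['force'],2),'t',s['t'])
E
python3 - <<'E'
from h import *
mv([.5175,.192,.25],104)
E
```

```text
shift [-8.507 -4.454 -0.9  ] turn 56.76 pos [0.1893 0.5424 0.2047] rpy [-1.7991e+02 -1.0000e-02  1.6076e+02] F [ 0.06 -0.47 -0.29] t 0.1
```

Request:
apply_moves --pt "-0.3 -0.2 -0.5 6" --pt "-0.9 -0.5 -0.9 13" --pt "-1.6 -0.9 -0.9 20" --pt "-2.4 -1.3 -0.9 28" --pt "-3.2 -1.7 -0.9 36" --pt "-4.0 -2.1 -0.9 44" --pt "-4.8 -2.5 -0.9 51" --pt "-5.5 -2.9 -0.9 56.8" --claw 60

```text
t: 0.9
position: [0.4025, 0.3137, 0.2501]
tool_rot: [-3.141, 0.0, 1.81]
force: [1.8, 0.6, 0.5]
opening: 0.06
grasp_force: 0.0
```

```bash
python3 - <<'E'
from h import *
mv([.5175,.192,.25],104)
E
```

```text
shift [-2.908  1.66   0.003] turn -0.32 pos [0.4025 0.3137 0.2501] rpy [-1.7999e+02  1.0000e-02  1.0368e+02] F [1.76 0.57 0.54] t 0.9
```

Request:
apply_moves --pt "-0.5 0.3 0 0" --pt "-1.2 0.7 0 0" --pt "-1.9 1.1 0 0" --pt "-2.5 1.45 0 0" --pt "-2.85 1.62 0 -0.3" --pt "-2.9 1.66 0 -0.3" --pt "-2.9 1.66 0 -0.3"

```text
t: 1.6
position: [0.5166, 0.1947, 0.2499]
tool_rot: [-3.14, -0.001, 1.818]
force: [-0.5, 0.3, -0.3]
opening: 0.0601
grasp_force: 0.0
```

```bash
python3 - <<'E'
from h import *
mv([.5175,.192,.157],104)
s=snap('scene','s1')['image'][:,:,::-1];t=snap('top','t1')['image'][:,:,::-1]
def cr(im,x,y,w,h): 
    a=cv2.resize(im[y:y+h,x:x+w],(400,600),interpolation=cv2.INTER_CUBIC); return cv2.convertScaleAbs(a,alpha=1.7)
cv2.imwrite('pics/c1.png',np.hstack([cr(s,400,130,120,180),cr(t,110,150,80,120)]))
E
```

```text
shift [-0.057  0.006  1.859] turn 0.19 pos [0.5166 0.1947 0.2499] rpy [-1.7993e+02 -4.0000e-02  1.0419e+02] F [-0.55  0.27 -0.27] t 1.6
```

View pics/c1.png

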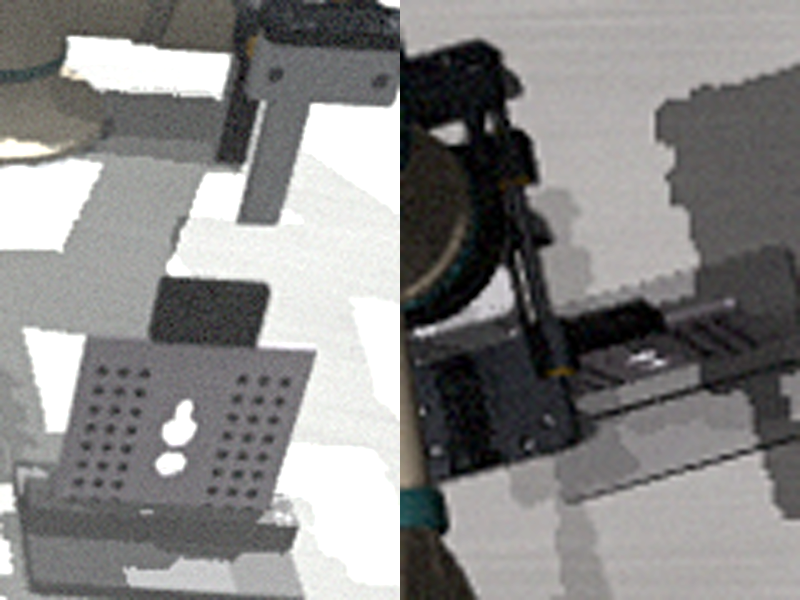

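The fingers straddle the grip: the front finger tip is at about (260,222) in the crop, above the grip at (210,310). I'll descend.

Request:
apply_moves --pt "-0.05 0 0.4 0.1" --pt "-0.05 0 0.8 0.1" --pt "-0.05 0 1.2 0.1" --pt "-0.05 0 1.5 0.1" --pt "-0.05 0 1.7 0.1" --pt "-0.05 0 1.82 0.1" --pt "-0.05 0 1.84 0.1" --pt "-0.05 0 1.84 0.1"

```text
t: 2.5
position: [0.5177, 0.1926, 0.1589]
tool_rot: [3.141, -0.0, 1.818]
force: [-0.7, -1.2, -0.5]
opening: 0.06
grasp_force: 0.0
```

Request:
apply_moves --pt "0 0 0 0" --pt "0 0 0 0" --pt "0 0 0 0" --pt "0 0 0 0" --pt "0 0 0 0" --pt "0 0 0 0" --claw 8 --grip_force 6

```text
t: 3.1
position: [0.5175, 0.1922, 0.1585]
tool_rot: [3.141, -0.0, 1.818]
force: [-0.5, 0.2, 0.1]
opening: 0.0155
grasp_force: 0.0
```

Request:
apply_moves --pt "0 0 0 0" --pt "0 0 0 0" --pt "0 0 0 0" --pt "0 0 0 0"

```text
t: 3.5
position: [0.5177, 0.1923, 0.1585]
tool_rot: [3.141, -0.0, 1.818]
force: [0.8, -0.1, -0.2]
opening: 0.0119
grasp_force: 6.0
```

```bash
python3 - <<'E'
from h import *
s=state(); print(s['force'],s['moment'],s['opening'],s['grasp_force'],s['position'],s['tool_rot'])
E
```

```text
[ 0.76071092 -0.14145762 -0.15004013] [-0.03653949 -0.22138372  0.00730143] 0.011926724177199324 5.989182963967323 [0.51774227 0.19231788 0.15848803] [ 3.14106636e+00 -4.27358566e-05  1.81790544e+00]
```

Request:
apply_moves --pt "0 0 0 0" --pt "0 0 0 0" --pt "0 0 0 0" --pt "0 0 -0.1 0" --pt "0 0 -0.3 0" --pt "0 0 -0.6 0" --pt "0 0 -1.0 0" --pt "0 0 -1.4 0" --grip_force 50

```text
t: 4.3
position: [0.5158, 0.1919, 0.2292]
tool_rot: [-3.138, -0.0, 1.818]
force: [0.9, -0.6, -2.7]
opening: 0.0121
grasp_force: 50.0
```

```bash
python3 - <<'E'
from h import *
np.set_printoptions(precision=4,suppress=True)
s=state(); print(s['force'],s['moment'],s['opening'],s['grasp_force'],s['position'],s['tool_rot'])
# housing long roof edges in both views: strongest gradient across each edge, sub-pixel
def edge(c,p,q,z,n=60,w=5):
    g=cv2.GaussianBlur(cv2.cvtColor(c['image'],cv2.COLOR_RGB2GRAY).astype(np.float32),(0,0),.8)
    p,q=np.array(p,float),np.array(q,float); d=(q-p)/np.linalg.norm(q-p); m=np.array([-d[1],d[0]]); k=np.arange(-w,w+.01,.25); out=[]
    for f in np.linspace(.06,.94,n):
        pts=p+(q-p)*f+np.outer(k,m); v=cv2.remap(g,pts[:,0].astype(np.float32)[None],pts[:,1].astype(np.float32)[None],1)[0]
        a=np.abs(np.gradient(v)); i=a.argmax(); out.append(pts[i])
    X=np.array([onz(c,*o,z)[:2] for o in out]); 
    vx,vy,x0,y0=cv2.fitLine(X.astype(np.float32),cv2.DIST_HUBER,0,.001,.001).ravel()
    if vy<0: vx,vy=-vx,-vy
    r=(X-[x0,y0])@[vy,-vx]
    print('yaw',np.degrees(np.arctan2(-vx,vy)).round(2),'mid',x0,y0,'med res mm',np.median(abs(r))*1e3)
s,t=load('scene0'),load('top0')
k=136/400
S1=lambda x,y:(210+x*k,165+y*k); T1=lambda x,y:(240+x*.3,180+(y-300)*.3)
edge(t,T1(20,427),T1(150,396),.158); edge(t,T1(210,381),T1(340,350),.158); edge(t,T1(20,427),T1(340,350),.158)
edge(t,T1(47,553),T1(371,477),.158)
edge(s,S1(13,84),S1(383,110),.158); edge(s,S1(38,8),S1(388,40),.158)
print('short edges'); 
for c,a,b in [(t,T1(20,427),T1(47,553)),(t,T1(340,350),T1(371,477)),(s,S1(13,84),S1(38,8)),(s,S1(383,110),S1(388,40))]: edge(c,a,b,.158,w=3)
E
```

```text
[ 0.8866 -0.6275 -2.6586] [-0.0326  0.011  -0.0186] 0.012062136269021487 49.9886155128479 [0.5158 0.1919 0.2292] [-3.1377 -0.0002  1.8176]
yaw 12.31 mid 0.5214308 -0.09698587 med res mm 0.6386392185691528
yaw 11.49 mid 0.553649 -0.24740751 med res mm 0.5500193130776737
yaw 12.0 mid 0.5404825 -0.18284473 med res mm 1.11826617681224
yaw 12.1 mid 0.4398083 -0.18362921 med res mm 0.3812998900229391
yaw 12.13 mid 0.5329084 -0.15855822 med res mm 1.072256542063024
yaw 10.15 mid 0.44462276 -0.19040689 med res mm 8.537221382428875
short edges
yaw -78.08 mid 0.4618822 -0.05399441 med res mm 0.422220535009606
yaw -77.49 mid 0.51525384 -0.30363855 med res mm 0.3618277695546175
yaw -79.18 mid 0.521655 -0.3085386 med res mm 0.5180785413428673
yaw -78.32 mid 0.47110775 -0.050648175 med res mm 0.33105548691454356
```

```bash
python3 - <<'E'
from h import *
mv([.6146,-.1477,.232],102.1)
E
```

```text
shift [-7.069  0.257 -0.058] turn 2.04 pos [0.5158 0.1919 0.2292] rpy [-1.7978e+02 -1.0000e-02  1.0414e+02] F [ 0.89 -0.63 -2.66] t 4.3
```

Request:
apply_moves --pt "-0.2 0.1 0 0.2" --pt "-0.7 0.25 0 0.5" --pt "-1.4 0.25 0 0.8" --pt "-2.2 0.25 0 1.1" --pt "-3.0 0.25 0 1.4" --pt "-3.8 0.25 0 1.7" --pt "-4.6 0.25 0 2.0" --pt "-5.4 0.25 0 2.0"

```text
t: 5.1
position: [0.5947, -0.0687, 0.2272]
tool_rot: [-3.138, -0.001, 1.782]
force: [1.1, 0.1, -3.0]
opening: 0.0117
grasp_force: 50.0
```

Request:
apply_moves --pt "-0.7 0 0 0" --pt "-1.2 0 0 0" --pt "-1.5 0 0 0" --pt "-1.65 0 0 0" --pt "-1.67 0 0 0" --pt "-1.67 0 0 0" --pt "-1.67 0 0 0"

```text
t: 5.8
position: [0.613, -0.1467, 0.2286]
tool_rot: [-3.142, -0.001, 1.784]
force: [1.0, -1.5, -3.2]
opening: 0.0113
grasp_force: 50.0
```

```bash
python3 - <<'E'
from h import *
np.set_printoptions(precision=4,suppress=True)
mv([.6146,-.1477,.232],102.1)
c=snap('scene','s2');t=snap('top','t2')
print('pred hole px',proj(c,np.array([.6146,-.1477,.232+.0135-.085])), 'screw px', proj(c,np.array([.549,-.1618,.1322])))
def cr(im,x,y,w,h): 
    a=cv2.resize(im[y:y+h,x:x+w,::-1],(400,600),interpolation=cv2.INTER_CUBIC); return cv2.convertScaleAbs(a,alpha=1.7)
cv2.imwrite('pics/c2.png',np.hstack([cr(c['image'],230,120,120,180),cr(t['image'],240,150,80,120)]))
E
```

```text
shift [-0.026  0.027 -0.068] turn 0.14 pos [ 0.613  -0.1467  0.2286] rpy [-180.     -0.05  102.24] F [ 1.   -1.52 -3.16] t 5.8
pred hole px [272.612  219.6998] screw px [277.3186 212.2538]
```

View pics/c2.png

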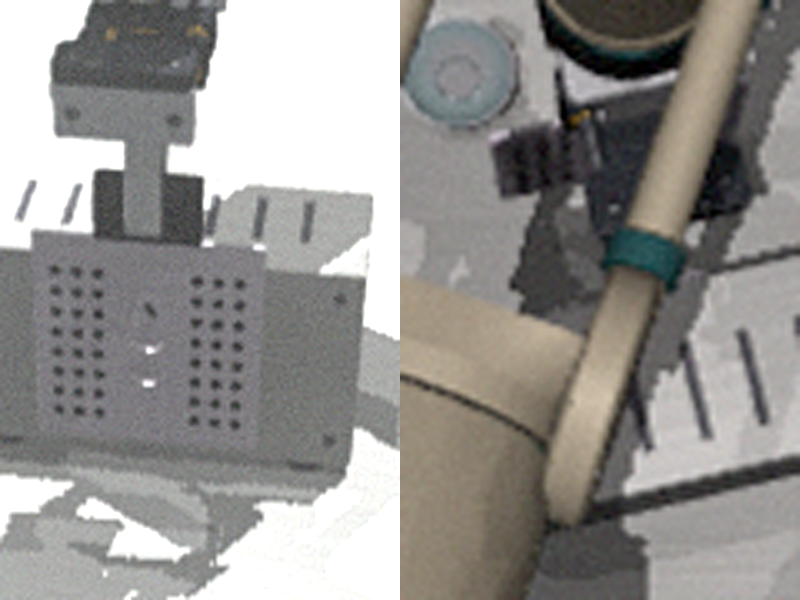

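The plate hangs in front of the housing. Its perforation blocks span crop columns 54–241, and the keyhole is at about (148,330). I'll measure the hole and screw head in the same camera.

```bash
cat > m.py <<'E'
from h import *
np.set_printoptions(precision=4,suppress=True)
def grid(c,box):
    x,y,w,h=box; g=cv2.cvtColor(c['image'],cv2.COLOR_RGB2GRAY)[y:y+h,x:x+w]
    g=cv2.resize(g,None,fx=6,fy=6,interpolation=cv2.INTER_CUBIC); g=cv2.GaussianBlur(g,(0,0),3)
    b=cv2.morphologyEx(g,cv2.MORPH_BLACKHAT,np.ones((25,25),np.uint8))
    _,m=cv2.threshold(b,0,255,cv2.THRESH_OTSU); n,l,st,ce=cv2.connectedComponentsWithStats(m)
    return np.array([(x+(ce[i][0]+.5)/6-.5,y+(ce[i][1]+.5)/6-.5) for i in range(1,n) if 60<st[i][4]<900])
def onplane(c,p,P,yaw):
    n=np.array([np.cos(yaw),np.sin(yaw),0]); o,w=ray(c,*p); X=o+w*((P-o)@n)/(w@n); d=np.array([-n[1],n[0],0])
    return (X-P)@d,X[2]
E
python3 - <<'E'
from m import *
c0,c2=load('scene0'),load('s2')
for nm,c,box,P,yaw in [('stand',c0,(418,234,74,54),np.array([.5177,.1923,0]),np.radians(14.16)),('held',c2,(236,192,76,60),np.array([.613,-.1467,0]),np.radians(12.2))]:
    G=grid(c,box); L=np.array([onplane(c,p,P+2e-3*np.array([np.cos(yaw),np.sin(yaw),0]),yaw) for p in G])
    o=np.lexsort((L[:,0],-L[:,1].round(2))); print(nm,len(L)); print((L[o]*1e3).round(1).tolist())
g=cv2.cvtColor(c0['image'],cv2.COLOR_RGB2GRAY)
print(g[204:222,268:290]); print(g[238:272,446:462])
E
```

```text
stand 50
[[28.3, 151.2], [-51.0, 128.3], [-38.9, 128.3], [-27.0, 128.5], [28.9, 128.7], [41.0, 128.8], [52.7, 128.6], [-51.2, 114.3], [-39.2, 114.2], [-27.1, 114.4], [28.8, 114.6], [40.9, 114.9], [53.0, 114.6], [-51.1, 100.4], [-38.9, 100.6], [-26.8, 100.1], [5.3, 100.7], [29.0, 100.7], [40.9, 100.8], [52.8, 101.0], [-50.7, 86.7], [-39.4, 86.7], [-27.0, 86.8], [28.7, 87.1], [41.0, 86.5], [52.9, 87.0], [-51.2, 72.6], [-38.8, 72.6], [-27.0, 72.6], [28.8, 73.0], [40.8, 72.7], [52.7, 72.7], [-51.0, 58.0], [-39.0, 58.2], [-26.8, 58.4], [28.8, 58.9], [41.1, 58.5], [52.8, 59.0], [-50.9, 44.1], [-39.1, 44.8], [-27.2, 44.6], [29.1, 44.8], [41.1, 44.5], [52.8, 44.6], [-51.2, 31.1], [-7.4, 29.5], [60.0, 29.6], [72.5, 35.0], [67.6, 20.9], [81.8, 23.4]]
held 50
[[64.7, 228.2], [-51.4, 199.4], [-39.1, 199.3], [-27.1, 199.3], [28.7, 199.4], [40.5, 199.3], [52.4, 199.8], [-51.1, 185.5], [-39.0, 185.4], [-27.3, 185.6], [28.7, 185.6], [40.8, 185.4], [52.7, 185.5], [2.5, 177.6], [-51.3, 171.3], [-39.0, 171.2], [-27.1, 171.8], [28.7, 171.6], [40.5, 171.3], [52.6, 171.4], [-51.4, 157.2], [-39.1, 157.4], 
[... 3254 characters left out ...]
 151 131 105  65  62  70  70]
 [ 65  63  64  92 139 173 176 174 160 141  98  68  63  66  67  64]
 [ 71  73  65  68  91 129 133 118 113  92  68  70  67  63  69  60]
 [ 68  62  64  61  60  75  72  59  62  64  65  65  70  66  68  59]
 [ 69  57  65  75  99  87  83  83  64  64  69  66  67  71  63  66]
 [ 67  70 105 138 151 147 149 148 125  72  63  67  67  66  67  67]
 [ 69 105 151 163 163 158 159 161 151 102  67  64  61  67  70  65]
 [ 84 143 162 158 158 157 162 160 161 126  70  66  64  70  65  66]
 [ 94 159 163 156 155 158 155 165 159  97  67  67  67  62  71  68]
 [ 78 137 142 143 152 144 143 146 131  73  64  61  70  71  68  66]
 [ 69  99 147 160 152 140 124  98  85  64  68  64  70  66  69  66]]
```

```bash
python3 - <<'E'
from m import *
c0=load('scene0'); g=cv2.cvtColor(c0['image'],cv2.COLOR_RGB2GRAY).astype(float)
w=np.clip(68-g[208:218,271:284],4,26)-4; yy,xx=np.mgrid[208:218,271:284]; p=np.array([(w*xx).sum(),(w*yy).sum()])/w.sum(); print('head px',p, 'area px',w.sum()/22)
h=np.radians(12.1); n=np.array([np.cos(h),np.sin(h),0]); d=np.array([-n[1],n[0],0])
for off in (.488,.490,.492):
    o,r=ray(c0,*p); X=o+r*((off+.013-o@n)/(r@n)); print(off,'m',X@d,'z',X[2])
# area check
yaw=np.radians(14.16); P=np.array([.5177,.1923,0]);
sub=cv2.resize(g[236:278,440:466].astype(np.float32),None,fx=8,fy=8,interpolation=cv2.INTER_CUBIC)
cs,_=cv2.findContours((sub>112).astype(np.uint8),cv2.RETR_EXTERNAL,cv2.CHAIN_APPROX_NONE)
for q in cs:
    if len(q)<60: continue
    L=np.array([onplane(c0,(440+(a+.5)/8-.5,236+(b+.5)/8-.5),P,yaw) for a,b in q[:,0]])*1e3
    print('contour y',L[:,0].min(),L[:,0].max(),'z',L[:,1].min(),L[:,1].max())
    for z in np.arange(35,112,2.):
        k=abs(L[:,1]-z)<.6
        if k.sum()>1: print(z,L[k,0].min().round(1),L[k,0].max().round(1),end=' | ')
    print()
E
```

```text
head px [276.7603 212.1314] area px 27.681818181818183
0.488 m -0.27468393254905377 z 0.13108457914960236
0.49 m -0.2744161419194297 z 0.1324636106203746
0.492 m -0.27414835128980564 z 0.13384264209114694
contour y -7.563817887334591 9.482814280696351 z 52.907825503734294 70.3136273419136
53.0 -3.0 1.9 | 55.0 -4.6 5.0 | 57.0 -6.0 7.8 | 59.0 -7.1 8.9 | 61.0 -7.6 9.0 | 63.0 -7.5 9.4 | 65.0 -6.9 9.4 | 67.0 -6.0 8.2 | 69.0 -4.5 6.8 | 
contour y -8.636612935383107 10.509210447274892 z 75.40697361542881 110.11086078319121
75.0 -0.4 0.3 | 77.0 -3.5 6.0 | 79.0 -5.6 7.4 | 81.0 -7.2 8.2 | 83.0 -8.0 9.5 | 85.0 -8.2 9.8 | 87.0 -8.3 10.2 | 89.0 -8.6 10.5 | 91.0 -8.5 10.3 | 93.0 -6.4 9.9 | 95.0 -4.2 8.0 | 97.0 -3.0 5.9 | 99.0 -3.2 5.2 | 101.0 -3.5 5.2 | 103.0 -3.5 5.3 | 105.0 -3.2 5.3 | 107.0 -2.4 4.8 | 109.0 -1.3 4.0 |
```

```bash
cat >> h.py <<'E'
h=np.radians(12.1); N=np.array([np.cos(h),np.sin(h),0]); D=np.array([-N[1],N[0],0])
def hm(off,m,z):
    s=state(); p=np.array(s['position']); f=np.array(s['force']); print('now n,m,z',(p@N).round(4),(p@D).round(4),p[2].round(4),'F n,m,z',(f@N).round(2),(f@D).round(2),f[2].round(2),'M',np.round(s['moment'],3))
    mv(off*N+m*D+[0,0,z],102.1)
E
python3 -c "
from h import *
hm(.52,-.2751,.2037)"
```

```text
now n,m,z 0.5687 -0.2722 0.2287 F n,m,z -0.38 0.23 -1.94 M [-0.042  0.026  0.073]
shift [-0.056 -0.975  0.5  ] turn 0.14 pos [ 0.6131 -0.1469  0.2287] rpy [ 1.7999e+02 -2.0000e-02  1.0224e+02] F [-0.42  0.15 -1.94] t 5.9
```

Request:
apply_moves --pt "-0.03 -0.1 0.15 0.1" --pt "-0.06 -0.3 0.4 0.1" --pt "-0.06 -0.55 0.5 0.1" --pt "-0.06 -0.8 0.5 0.1" --pt "-0.06 -0.94 0.5 0.1" --pt "-0.06 -0.97 0.5 0.1" --pt "-0.06 -0.97 0.5 0.1" --pt "-0.06 -0.97 0.5 0.1"

```text
t: 6.7
position: [0.5672, -0.1614, 0.2039]
tool_rot: [3.14, 0.001, 1.781]
force: [-0.4, -0.1, -1.9]
opening: 0.0117
grasp_force: 50.0
```

```bash
python3 - <<'E'
from m import *
hm(.505,-.2751,.2037)
c=snap('scene','s3'); p=np.array(state()['position']); P=p-[0,0,p[2]]; yaw=np.radians(12.1)
G=grid(c,(236,196,80,70)); L=np.array([onplane(c,q,P+.002*N,yaw) for q in G])*1e3
L=L[(abs(L[:,0])<58)]; o=np.lexsort((L[:,0],-L[:,1].round(-1))); print(L[o][:26].round(1).tolist())
a=cv2.resize(c['image'][180:270,220:340,::-1],(800,600),interpolation=cv2.INTER_CUBIC); cv2.imwrite('pics/c3.png',cv2.convertScaleAbs(a,alpha=1.7))
E
```

```text
now n,m,z 0.5207 -0.2767 0.2039 F n,m,z -0.42 0.01 -1.91 M [-0.079  0.015 -0.047]
shift [ 0.031 -0.315  0.003] turn -0.04 pos [ 0.5672 -0.1614  0.2039] rpy [179.92   0.03 102.06] F [-0.41 -0.08 -1.91] t 6.7
[[-51.6, 174.9], [-39.3, 174.9], [-27.5, 175.0], [28.6, 175.0], [40.7, 174.7], [52.6, 175.0], [-51.2, 160.6], [-39.4, 160.8], [-27.3, 160.9], [28.6, 160.7], [40.6, 160.6], [52.5, 161.0], [-51.2, 146.8], [-39.5, 146.7], [-27.3, 146.6], [2.0, 147.0], [28.4, 146.6], [40.7, 146.7], [52.5, 146.6], [-51.4, 132.8], [-39.4, 132.7], [-27.6, 132.9], [28.3, 132.8], [40.8, 133.0], [52.5, 132.6], [-51.4, 119.1]]
```

View pics/c3.png

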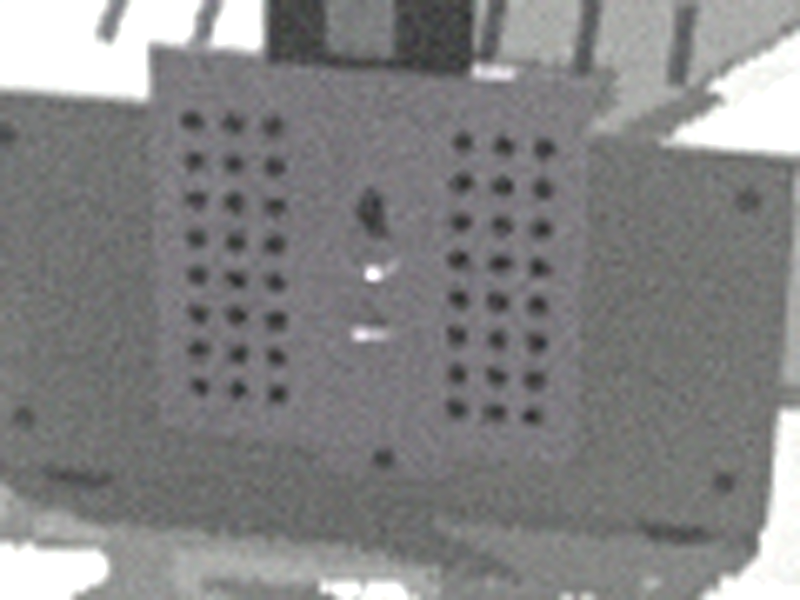

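The head shows as a dark spot at (372,212) through the slot, above the round hole. In the same camera the hole is level with the head to within 0.5 mm and needs +1.5 mm sideways.

Request:
apply_moves --pt "0.03 -0.05 0 0" --pt "0.03 -0.12 0 0" --pt "0.03 -0.18 0 0" --pt "0.03 -0.22 0 0" --pt "0.03 -0.24 0 0" --pt "0.03 -0.24 0 0"

```text
t: 7.35
position: [0.5543, -0.1623, 0.2035]
tool_rot: [3.141, -0.0, 1.781]
force: [-0.1, 0.2, -4.1]
opening: 0.0117
grasp_force: 50.0
```

```bash
python3 -c "
from h import *
hm(.505,-.2751,.2037)"
```

```text
now n,m,z 0.5079 -0.2749 0.2035 F n,m,z -0.03 0.18 -4.13 M [-0.044  0.008 -0.   ]
shift [-0.004 -0.059 -0.003] turn -0.05 pos [ 0.5543 -0.1623  0.2035] rpy [179.99  -0.   102.05] F [-0.07  0.17 -4.13] t 7.35
```

Request:
apply_moves --pt "0 -0.02 0 0" --pt "0 -0.04 0 0" --pt "0 -0.06 0 0" --pt "0 -0.08 0 0" --pt "0 -0.08 0 0"

```text
t: 7.85
position: [0.5504, -0.1631, 0.2035]
tool_rot: [-3.142, -0.0, 1.781]
force: [-0.3, 0.4, -3.1]
opening: 0.0115
grasp_force: 50.0
```

```bash
python3 -c "
from h import *
hm(.505,-.2751,.2037)"
```

```text
now n,m,z 0.504 -0.2749 0.2035 F n,m,z -0.24 0.46 -3.11 M [-0.022 -0.02  -0.008]
shift [-0.005  0.021 -0.005] turn -0.04 pos [ 0.5504 -0.1631  0.2035] rpy [-180.     -0.    102.06] F [-0.33  0.4  -3.11] t 7.85
```

Request:
apply_moves --pt "0 -0.02 0 0" --pt "0 -0.04 0 0" --pt "0 -0.06 0 0" --pt "0 -0.06 0 0"

```text
t: 8.25
position: [0.5474, -0.1638, 0.2035]
tool_rot: [-3.142, -0.0, 1.781]
force: [0.2, -0.4, -3.0]
opening: 0.0117
grasp_force: 50.0
```

```bash
python3 -c "
from h import *
hm(.492,-.2751,.2037)"
```

```text
now n,m,z 0.5009 -0.2749 0.2035 F n,m,z 0.07 -0.45 -3.05 M [-0.023  0.063  0.043]
shift [-0.005 -0.179 -0.005] turn -0.04 pos [ 0.5474 -0.1638  0.2035] rpy [-180.     -0.    102.06] F [ 0.16 -0.42 -3.05] t 8.25
```

Request:
apply_moves --pt "0 -0.01 0 0" --pt "0 -0.02 0 0" --pt "0 -0.03 0 0" --pt "0 -0.04 0 0"

```text
t: 8.65
position: [0.5456, -0.1642, 0.2034]
tool_rot: [3.142, -0.0, 1.781]
force: [-0.1, -0.5, -3.3]
opening: 0.0118
grasp_force: 50.0
```

```bash
python3 -c "
from h import *
hm(.492,-.2751,.2037)"
```

```text
now n,m,z 0.4991 -0.2749 0.2034 F n,m,z -0.21 -0.49 -3.3 M [-0.068  0.052 -0.001]
shift [-0.004 -0.141 -0.005] turn -0.04 pos [ 0.5456 -0.1642  0.2034] rpy [180.    -0.   102.06] F [-0.1  -0.52 -3.3 ] t 8.65
```

Request:
apply_moves --pt "0 -0.015 0 0" --pt "0 -0.03 0 0" --pt "0 -0.045 0 0" --pt "0 -0.045 0 0"

```text
t: 9.05
position: [0.544, -0.1645, 0.2035]
tool_rot: [3.14, 0.0, 1.781]
force: [1.8, 0.9, -3.8]
opening: 0.0115
grasp_force: 50.0
```

```bash
python3 -c "
from h import *
hm(.492,-.2751,.2037)"
```

```text
now n,m,z 0.4974 -0.2749 0.2035 F n,m,z 1.94 0.53 -3.77 M [ 0.025 -0.479 -0.015]
shift [-0.004 -0.108 -0.004] turn -0.05 pos [ 0.544  -0.1645  0.2035] rpy [179.92   0.   102.05] F [ 1.78  0.92 -3.77] t 9.05
```

Request:
apply_moves --pt "0 -0.01 0 0" --pt "0 -0.02 0 0" --pt "0 -0.03 0 0" --pt "0 -0.03 0 0"

```text
t: 9.45
position: [0.5425, -0.1649, 0.2035]
tool_rot: [3.14, 0.0, 1.781]
force: [1.9, 0.7, -4.4]
opening: 0.012
grasp_force: 50.0
```

```bash
python3 -c "
from h import *
hm(.492,-.2751,.2037)"
```

```text
now n,m,z 0.4959 -0.2749 0.2035 F n,m,z 2.01 0.29 -4.41 M [ 0.159 -0.855 -0.047]
shift [-0.004 -0.078 -0.003] turn -0.04 pos [ 0.5425 -0.1649  0.2035] rpy [179.93   0.   102.06] F [ 1.91  0.71 -4.41] t 9.45
```

Request:
apply_moves --pt "0 -0.01 0 0" --pt "0 -0.02 0 0" --pt "0 -0.03 0 0" --pt "0 -0.03 0 0"

```text
t: 9.85
position: [0.5411, -0.1652, 0.2036]
tool_rot: [3.14, 0.0, 1.781]
force: [4.6, 0.6, -4.1]
opening: 0.0119
grasp_force: 50.0
```

```bash
python3 -c "
from h import *
hm(.492,-.2751,.2037)"
```

```text
now n,m,z 0.4945 -0.2749 0.2036 F n,m,z 4.64 -0.37 -4.14 M [ 0.248 -1.302  0.006]
shift [-0.004 -0.05  -0.003] turn -0.05 pos [ 0.5411 -0.1652  0.2036] rpy [179.91   0.   102.05] F [ 4.61  0.61 -4.14] t 9.85
```

Request:
apply_moves --pt "0 -0.01 0 0" --pt "0 -0.02 0 0" --pt "0 -0.02 0 0"

```text
t: 10.15
position: [0.5409, -0.1652, 0.2036]
tool_rot: [3.138, 0.0, 1.781]
force: [5.9, 1.6, -5.2]
opening: 0.0116
grasp_force: 50.0
```

```bash
python3 -c "
from h import *
hm(.492,-.2751,.2037)"
```

```text
now n,m,z 0.4943 -0.2749 0.2036 F n,m,z 6.07 0.36 -5.24 M [ 0.41  -1.717  0.04 ]
shift [-0.003 -0.046 -0.003] turn -0.05 pos [ 0.5409 -0.1652  0.2036] rpy [1.7982e+02 1.0000e-02 1.0205e+02] F [ 5.86  1.62 -5.24] t 10.15
```

Request:
apply_moves --pt "0 0 0.03 0" --pt "0 0 0.06 0" --pt "0 0 0.09 0" --pt "0 0 0.12 0" --pt "0 0 0.12 0"

```text
t: 10.65
position: [0.5411, -0.1657, 0.1985]
tool_rot: [3.138, 0.002, 1.781]
force: [5.2, 0.9, -2.6]
opening: 0.0115
grasp_force: 50.0
```

```bash
python3 -c "
from h import *
hm(.492,-.2751,.1837)"
```

```text
now n,m,z 0.4943 -0.2755 0.1985 F n,m,z 5.27 -0.16 -2.63 M [ 0.255 -1.482 -0.01 ]
shift [ 0.008 -0.048  0.295] turn -0.05 pos [ 0.5411 -0.1657  0.1985] rpy [1.7978e+02 9.0000e-02 1.0205e+02] F [ 5.19  0.95 -2.63] t 10.65
```

Request:
apply_moves --pt "0 0 0.03 0" --pt "0 0 0.06 0" --pt "0 0 0.09 0" --pt "0 0 0.12 0" --pt "0 0 0.12 0"

```text
t: 11.15
position: [0.5412, -0.1658, 0.1923]
tool_rot: [3.138, 0.002, 1.781]
force: [5.9, 1.5, -4.0]
opening: 0.0118
grasp_force: 50.0
```

```bash
python3 -c "
from h import *
hm(.492,-.2751,.1837)"
```

```text
now n,m,z 0.4944 -0.2756 0.1923 F n,m,z 6.12 0.27 -4.04 M [ 0.218 -1.574 -0.019]
shift [ 0.01  -0.049  0.171] turn -0.05 pos [ 0.5412 -0.1658  0.1923] rpy [1.7978e+02 1.0000e-01 1.0205e+02] F [ 5.92  1.55 -4.04] t 11.15
```

Request:
apply_moves --pt "0 0 0.02 0" --pt "0 0 0.04 0" --pt "0 0 0.06 0" --pt "0 0 0.08 0" --pt "0 0 0.1 0" --pt "0 0 0.1 0"

```text
t: 11.75
position: [0.5413, -0.1658, 0.1878]
tool_rot: [3.138, 0.002, 1.781]
force: [5.2, 1.3, -0.2]
opening: 0.012
grasp_force: 50.0
```

```bash
python3 -c "
from h import *
hm(.492,-.2751,.1837)"
```

```text
now n,m,z 0.4945 -0.2756 0.1878 F n,m,z 5.34 0.16 -0.18 M [ 0.223 -1.287 -0.083]
shift [ 0.011 -0.051  0.081] turn -0.05 pos [ 0.5413 -0.1658  0.1878] rpy [1.7977e+02 1.1000e-01 1.0205e+02] F [ 5.19  1.28 -0.18] t 11.75
```

Request:
apply_moves --pt "0 0 0.02 0" --pt "0 0 0.04 0" --pt "0 0 0.04 0"

```text
t: 12.05
position: [0.5413, -0.1659, 0.1859]
tool_rot: [3.138, 0.002, 1.781]
force: [5.9, 1.1, 0.2]
opening: 0.0119
grasp_force: 50.0
```

```bash
python3 -c "
from h import *
hm(.492,-.2751,.1837)"
```

```text
now n,m,z 0.4945 -0.2757 0.1859 F n,m,z 6.02 -0.17 0.17 M [ 0.213 -1.26  -0.038]
shift [ 0.012 -0.05   0.043] turn -0.05 pos [ 0.5413 -0.1659  0.1859] rpy [1.7977e+02 1.2000e-01 1.0205e+02] F [5.92 1.1  0.17] t 12.05
```

Request:
apply_moves --pt "0 0 0.01 0" --pt "0 0 0.02 0" --pt "0 0 0.02 0"

```text
t: 12.35
position: [0.5413, -0.166, 0.1851]
tool_rot: [3.137, 0.002, 1.781]
force: [5.7, 2.0, 0.9]
opening: 0.0119
grasp_force: 50.0
```

```bash
python3 -c "
from h import *
hm(.492,-.2751,.1837)"
```

```text
now n,m,z 0.4945 -0.2757 0.1851 F n,m,z 5.97 0.79 0.89 M [ 3.070e-01 -1.196e+00  1.000e-03]
shift [ 0.013 -0.05   0.028] turn -0.05 pos [ 0.5413 -0.166   0.1851] rpy [1.7976e+02 1.3000e-01 1.0205e+02] F [5.67 2.02 0.89] t 12.35
```

Request:
apply_moves --pt "0 0 0.01 0" --pt "0 0 0.02 0" --pt "0 0 0.02 0"

```text
t: 12.65
position: [0.5413, -0.1659, 0.1847]
tool_rot: [3.137, 0.002, 1.781]
force: [4.9, 2.6, 4.5]
opening: 0.0118
grasp_force: 50.0
```

```bash
python3 -c "
from h import *
hm(.492,-.2751,.1837)"
```

```text
now n,m,z 0.4945 -0.2757 0.1847 F n,m,z 5.37 1.52 4.49 M [ 0.389 -1.059  0.003]
shift [ 0.012 -0.051  0.02 ] turn -0.04 pos [ 0.5413 -0.1659  0.1847] rpy [1.7974e+02 1.4000e-01 1.0206e+02] F [4.93 2.61 4.49] t 12.65
```

Request:
apply_moves --pt "0.01 0 0 0" --pt "0.02 0 0.01 0" --pt "0.02 0 0.02 0" --pt "0.02 0 0.03 0" --pt "0.02 0 0.03 0"

```text
t: 13.15
position: [0.5412, -0.1652, 0.1839]
tool_rot: [3.137, 0.003, 1.781]
force: [3.9, 0.5, 8.2]
opening: 0.012
grasp_force: 50.0
```

```bash
python3 -c "
from h import *
hm(.492,-.2751,.1837)"
```

```text
now n,m,z 0.4946 -0.275 0.1839 F n,m,z 3.93 -0.31 8.17 M [ 0.37  -0.959 -0.045]
shift [-0.002 -0.052  0.004] turn -0.04 pos [ 0.5412 -0.1652  0.1839] rpy [179.71   0.2  102.06] F [3.91 0.52 8.17] t 13.15
```

Request:
apply_moves --pt "0 0 0.01 0" --pt "0 0 0.02 0" --pt "0 0 0.03 0" --pt "0 0 0.03 0"

```text
t: 13.55
position: [0.5412, -0.1653, 0.1837]
tool_rot: [3.136, 0.004, 1.781]
force: [1.6, 2.7, 13.4]
opening: 0.0119
grasp_force: 50.0
```

```bash
python3 - <<'E'
from m import *
hm(.492,-.2751,.1837)
c=snap('scene','s4'); p=np.array(state()['position']); P=p-[0,0,p[2]]; yaw=np.radians(12.1)
G=grid(c,(236,196,80,75)); L=np.array([onplane(c,q,P+.002*N,yaw) for q in G])*1e3
L=L[(abs(L[:,0])<58)]; o=np.lexsort((L[:,0],-L[:,1].round(-1))); print(L[o].round(1).tolist())
a=cv2.resize(c['image'][180:270,220:340,::-1],(800,600),interpolation=cv2.INTER_CUBIC); cv2.imwrite('pics/c4.png',cv2.convertScaleAbs(a,alpha=1.7))
E
```

```text
now n,m,z 0.4946 -0.275 0.1837 F n,m,z 2.11 2.34 13.38 M [ 0.395 -0.605 -0.07 ]
shift [-0.001 -0.051 -0.001] turn -0.03 pos [ 0.5412 -0.1653  0.1837] rpy [179.67   0.23 102.07] F [ 1.57  2.73 13.38] t 13.55
[[-51.4, 155.0], [-39.3, 154.5], [-27.5, 154.8], [28.4, 154.1], [40.7, 154.5], [52.8, 154.2], [-51.4, 141.2], [-39.4, 140.8], [-27.8, 140.7], [28.2, 140.2], [40.9, 140.3], [52.7, 140.4], [-51.6, 126.5], [-39.2, 126.3], [-27.4, 126.4], [28.1, 126.3], [40.5, 126.3], [52.3, 126.2], [-51.7, 112.7], [-39.5, 112.3], [-27.5, 112.4], [28.3, 112.0], [40.3, 112.5], [52.4, 111.9], [-51.7, 98.4], [-39.6, 98.5], [-27.7, 98.6], [28.2, 98.4], [40.5, 98.3], [52.3, 98.4], [-51.5, 84.2], [-39.3, 84.4], [-27.8, 84.4], [28.1, 84.3], [40.2, 84.0], [52.1, 84.2], [-51.9, 70.4], [-39.8, 70.1], [-28.1, 70.2], [28.3, 70.0], [40.3, 70.1], [52.4, 69.8], [-51.8, 56.3], [-39.9, 56.2], [-27.5, 56.3], [28.3, 56.1], [40.2, 55.9], [52.2, 55.6], [1.3, 33.9], [-54.6, -14.6]]
```

View pics/c4.png

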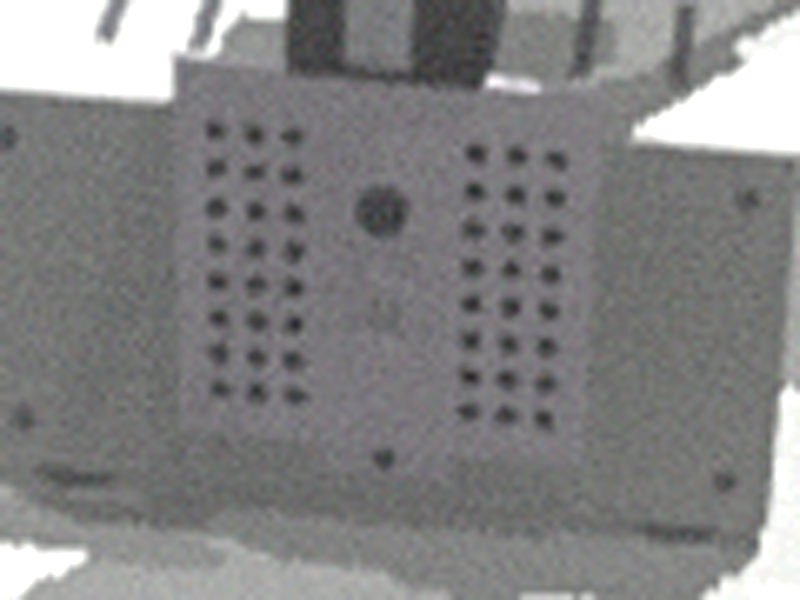

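The screw head sits fully in front of the plate at (382,211), and the ball shows faintly in the lower hole at about (383,315). Travel was 19.9 mm with a hard stop. I'll ease off while still holding, to check the ball is no longer pressing on the plate.

Request:
apply_moves --pt "0 0.01 -0.01 0" --pt "0 0.02 -0.02 0" --pt "0 0.02 -0.02 0" --pt "0 0.02 -0.02 0"

```text
t: 14.0
position: [0.5414, -0.1652, 0.1838]
tool_rot: [3.138, 0.004, 1.781]
force: [1.7, 1.2, 11.2]
opening: 0.0115
grasp_force: 50.0
```

```bash
python3 -c "
from h import *
hm(.492,-.2751,.1837)"
```

```text
now n,m,z 0.4947 -0.275 0.1838 F n,m,z 1.89 0.82 11.17 M [ 0.251 -0.494 -0.008]
shift [-0.002 -0.054  0.001] turn -0.03 pos [ 0.5414 -0.1652  0.1838] rpy [179.8    0.2  102.07] F [ 1.67  1.2  11.17] t 14.0
```

Request:
apply_moves --pt "0 0.01 0 0" --pt "0 0.01 0 0" --pt "0 0.01 0 0"

```text
t: 14.3
position: [0.5414, -0.1652, 0.1838]
tool_rot: [3.139, 0.004, 1.781]
force: [2.4, 0.9, 10.8]
opening: 0.0118
grasp_force: 50.0
```

```bash
python3 -c "
from h import *
hm(.492,-.2751,.1837)"
```

```text
now n,m,z 0.4948 -0.275 0.1838 F n,m,z 2.53 0.36 10.78 M [ 0.231 -0.343 -0.036]
shift [-0.002 -0.055  0.001] turn -0.03 pos [ 0.5414 -0.1652  0.1838] rpy [179.85   0.21 102.07] F [ 2.4   0.89 10.78] t 14.3
```

Request:
apply_moves --pt "0 0.008 -0.01 0" --pt "0 0.008 -0.02 0" --pt "0 0.008 -0.02 0" --pt "0 0.008 -0.02 0" --grip_force 20

```text
t: 14.7
position: [0.5415, -0.1651, 0.1838]
tool_rot: [3.14, 0.003, 1.782]
force: [1.7, 2.0, 7.2]
opening: 0.0118
grasp_force: 20.0
```

```bash
python3 -c "
from h import *
hm(.492,-.2751,.1837)"
```

```text
now n,m,z 0.4948 -0.2749 0.1838 F n,m,z 2.12 1.57 7.22 M [ 0.077 -0.464 -0.055]
shift [-0.004 -0.057  0.002] turn -0.02 pos [ 0.5415 -0.1651  0.1838] rpy [1.7992e+02 1.7000e-01 1.0208e+02] F [1.74 1.98 7.22] t 14.7
```

Request:
apply_moves --pt "0 0 0 0" --pt "0 0 0 0" --pt "0 0 0 0" --pt "0 0 0 0" --pt "0 0 0 0" --pt "0 0 0 0" --claw 46

```text
t: 15.3
position: [0.5409, -0.1641, 0.1812]
tool_rot: [-3.141, -0.0, 1.781]
force: [0.2, 0.3, -0.3]
opening: 0.0459
grasp_force: 0.0
```

```bash
python3 - <<'E'
from m import *
hm(.495,-.2751,.1837)
c=snap('scene','s5'); P=np.array([.5412,-.1652,0]); yaw=np.radians(12.1)
for t in ('s4','s5'):
    c=load(t); G=grid(c,(236,196,80,75)); L=np.array([onplane(c,q,P+.002*N,yaw) for q in G])*1e3
    L=L[(abs(L[:,0])<58)&(L[:,1]>50)]; print(t,len(L),L.mean(0),'tilt deg',np.degrees(np.polyfit(L[:,0],L[:,1]-L[:,1].mean()-np.round((L[:,1]-L[:,1].mean())/14-.5)*14-7,1)[0]), L[:,1].max(),L[:,1].min())
E
```

```text
now n,m,z 0.4945 -0.2738 0.1812 F n,m,z 0.29 0.25 -0.28 M [-0.095  0.001  0.043]
shift [-0.025  0.01  -0.05 ] turn -0.04 pos [ 0.5409 -0.1641  0.1812] rpy [-179.96   -0.02  102.06] F [ 0.23  0.3  -0.28] t 15.3
s4 48 [  0.3025 105.3059] tilt deg -0.23373213441022744 154.99504442074064 55.5337680375283
s5 48 [  0.5166 105.8362] tilt deg -0.1664851156770943 155.00828932220378 56.62076376259084
```

Request:
apply_moves --pt "0 0 -0.2 0" --pt "0 0 -0.5 0" --pt "0 0 -1.0 0" --pt "0 0 -1.7 0" --pt "0 0 -2.4 0" --pt "0 0 -3.0 0" --pt "0 0 -3.0 0"

```text
t: 16.05
position: [0.5431, -0.1649, 0.337]
tool_rot: [3.133, 0.006, 1.781]
force: [1.3, -0.4, 0.1]
opening: 0.0462
grasp_force: 0.0
```

```bash
python3 - <<'E'
from m import *
c=snap('scene','s6'); tp=snap('top','t6'); P=np.array([.5412,-.1652,0]); yaw=np.radians(12.1)
for t in ('s3','s4','s5','s6'):
    c=load(t); G=grid(c,(236,196,80,75)); L=np.array([onplane(c,q,P+.002*N,yaw) for q in G])*1e3
    L=L[(abs(L[:,0])<70)&(abs(L[:,0])>20)&(L[:,1]>50)]; s=L[np.argsort(-L[:,1])]; print(t,len(L),'rows',[s[i:i+6,1].mean().round(1) for i in range(0,48,6)],'y',s[:6,0].mean().round(2),s[-6:,0].mean().round(2))
def cr(im,x,y,w,h): 
    a=cv2.resize(im[y:y+h,x:x+w,::-1],(400,300),interpolation=cv2.INTER_CUBIC); return cv2.convertScaleAbs(a,alpha=1.7)
cv2.imwrite('pics/c6.png',np.hstack([cr(c['image'],220,170,128,96),cr(tp['image'],240,160,120,90)]))
E
```

```text
s3 49 rows [np.float64(160.4), np.float64(145.6), np.float64(131.1), np.float64(116.8), np.float64(102.4), np.float64(87.9), np.float64(73.4), np.float64(58.9)] y 0.11 -4.8
s4 48 rows [np.float64(154.5), np.float64(140.6), np.float64(126.3), np.float64(112.3), np.float64(98.4), np.float64(84.2), np.float64(70.1), np.float64(56.0)] y 0.53 0.15
s5 48 rows [np.float64(154.8), np.float64(140.8), np.float64(126.8), np.float64(112.9), np.float64(98.9), np.float64(84.9), np.float64(70.8), np.float64(56.8)] y 0.64 0.33
s6 48 rows [np.float64(154.7), np.float64(140.8), np.float64(126.8), np.float64(112.8), np.float64(99.0), np.float64(85.0), np.float64(70.8), np.float64(56.8)] y 0.68 0.38
```

View pics/c6.png

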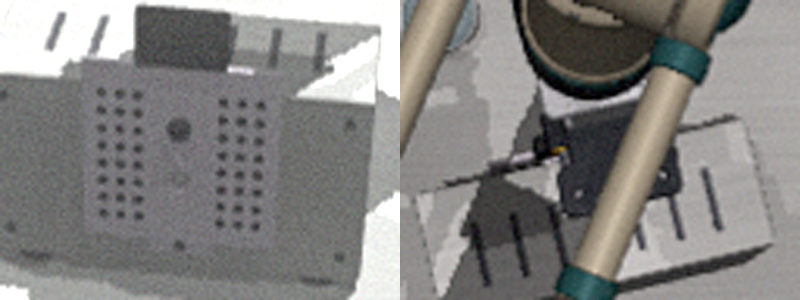

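The plate hangs upright, with the head at (178,129) in front of it and the ball visible in the lower hole at about (178,180). The perforation row spacing matches that of a vertical plate, and it did not change between the last two pictures. The gripper is clear.

```bash
python3 -c "
from h import *
print(state()['force']); print(sign_off())"
```

```text
[ 0.58326393 -0.31953325 -0.47238519]
the job is handed in; nothing more can be done
None
```

The guard plate is hanging on the housing screw. It was pulled down about 20 mm to a firm stop at the screw, looks flush and upright with the ball visible in its lower hole, and the job was handed in at about 16 s with the gripper clear. The highest push against the housing I read was about 6 N.

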